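# Load the printed shell into the finishing nest

### The job

In this 3D-print workshop, take the oblong printed shell from among the three grey printed parts and set it down, top side up, in the rectangular pocket of the aluminium nest, so that it sits flat on the pocket floor and square between the four dark corner rails. Set it down rather than dropping it, let go, and leave the square box and the round box where they stand.

Things in the scene. Friction and masses are not known exactly. Their poses are not given: they have to be found in the camera images.
- shell: the oblong shell to load: grey printed box, open underneath, flat vented top, 90 mm long (its x) by 46 mm wide (its y) by 42 mm tall, 70 g nominal, loose, standing top up on the bench. Origin at the centre of its underside, z up. Turned half round it fits just the same. Grasp it from above across its 46 mm width.
- nest: fixture fixed to the bench: aluminium plate 160 (its x) by 120 (y) by 10 mm; on it four dark L-shaped corner rails, 8 mm thick, 12 mm high (tops 22 mm above the bench), round a centred pocket 100 mm long (x) by 56 mm wide (y). Pocket floor = plate top, 10 mm above the bench. Each long side has a 58 mm gap between rails. Origin: centre of the plate's underside, bench level, z up.
- square_box: bystander, to be left alone: grey printed box 62 by 62 by 42 mm tall, loose, standing on the bench. Origin at the centre of its underside.
- round_box: bystander, to be left alone: grey printed round box, 62 mm diameter, 42 mm tall, loose, standing on the bench. Origin at the centre of its underside.
Things that resemble listed ones, but are neither listed nor needed, are in the scene too. There is more than one size of the nest; the job needs the larger.

How it is judged:
By the outcome, as a careful person would: the job done as asked, in the order asked, and still so for the second after the job is handed in, with the robot touching nothing.
It also fails if it takes over 38 s, if anything falls off the work surface, if the arm or the gripper's body presses on something with over 40 N, if the wrist force passes 120 N, or if a joint passes its speed limit or range.

### The arm

A 6-joint arm with a two-finger parallel gripper is mounted at the origin on the work surface. World frame = base frame: x ahead of the robot, y to its left, z up, the work surface at z = 0. Lengths are in m, angles in rad, forces in N, time in s.
With the tool pointing down it reaches from about 0.3 to 0.875 m from the base axis. Payload 6.4 kg.
Tool frame: the origin (TCP) lies at the centre of the arm's flange, where the gripper is bolted on; the fingertips stand 173 mm ahead of it and the grasp point (between the pads) lies 155 mm ahead of it; z points along the fingers, x is the direction in which the jaws open and shut, and the axes are right-handed (so a half turn about z gives the same grasp; the last joint's range is limited). The gripper opens to 85 mm and grips with 20 to 120 N. Pads are 22 mm wide; open, the fingers measure 114 mm over their backs; the gripper's body (76 mm by 85 mm) begins 54 mm behind the grasp point. The pads swing forward as they close: fully open they stand 13 mm farther back than shut.
Start: joints at [1.138, 0.181, 1.607, -0, 1.354, -0.206], TCP at [0.129, 0.56, 0.405] pointing down, gripper open.
Joint ranges: [-2.99, 2.99], [-0.89, 2.07], [0.3, 2.58], [-1.14, 4.28], [0, 2.63], [-3.12, 3.12]. Speed limits (rad/s): [2.57, 2.57, 3.01, 3.14, 3.14, 3.14].

### API

Orientations are given as a unit quaternion [w, x, y, z].
In Python, from bench import ctrl gives the robot as it stands. The module is installed in compiled form; this text tells all that it offers.
- The arm moves only by the tool move_arm, never from a script. Its argument "moves" is a list of rows, each an object of numbers: "gripper": the opening in per cent of the stroke, from 0 (shut) to 100 (fully open); "x", "y", "z": the shift along the tool's x, y, z in cm; "roll": the turn about the tool's z in degrees. In form: [{"gripper": .., "x": .., "y": .., "z": .., "roll": ..}, ...]. A call has 1 to 5 rows; each row shifts and turns the commanded pose from where the row before left it, along the tool's axes as they then stand; what a row does not reach is not made up. A row lasts 1/8 s, in which the tool goes at most 62.5 mm and 10.7 degrees, less where a joint would pass 70% of its speed; a pose out of reach is approached as far as the arm can. A call is refused whole if a number of a shift passes 6.25 or a number of a turn 10.7, either way. A call with a gripper value outside its range is refused whole. The fingers move at their own pace and stop on an object; the grip force is fixed at half the most. Time passes only in rows, so rows that do not move let the fingers close. It gives the time, the measured TCP pose, the force and the opening at its end, in the units of the state.
- ctrl.get_obs(): the state, without advancing time (a new reading comes with each control period).
- ctrl.camera(name): name is "side" or "top"; returns a dict with "img" (420x560x3 uint8, red, green, blue), "fx", "fy", "cx", "cy" (pixels), "world_from_camera" (4x4, takes a point from camera to world coordinates). Camera axes: x right, y up, looking along -z (the intrinsics and any distortion apply to the point x, -y, -z); pixel columns grow to the right and rows downward; lengths in m; the calibration is good to about 2 mm. A picture is of the moment at which its call begins. There is no depth.
- ctrl.hand_in(): hands the job in, once; it reports no verdict.
The state is a dict: "time_s": time; "q": joint angles; "dq": joint speeds; "joint_efforts": joint torques, N m; "eef_pos": TCP position; "eef_rot": TCP orientation; "wrist_force": force on the tool from outside, world axes, zero at the start; "torque": the same for the moment, N m; "opening": opening from 0.0 (shut) to 1.0 (fully open).
Only numpy, scipy, OpenCV 4.12 (cv2) and the standard library are available. Lean on these libraries where they do the work, as an engineer would, in place of code of your own. Each camera call takes 0.05 s, during which the arm holds its last target. There are 200 camera calls.

## Working session

There is one attempt and no reset: what is moved stays moved. The work goes in short steps, Python scripts to look and compute and a tool call to move; the robot and the scene stay as the last step left them, time stands still between calls to the robot, and variables do not carry over. Pictures are saved under pics/ and viewed, about 8 in all and at most 12, crops included, and the job is handed in when it is done.

Besides the shell and the picture viewer there is one more tool, called after "Emit:" as name([rows], argument=value, ...), one row to a line, values as JSON. move_arm: Moves the arm, as the interface text tells. Its arguments: {"type":"object","properties":{"moves":{"type":"array","items":{"type":"object","properties":{"gripper":{"type":"number"},"x":{"type":"number"},"y":{"type":"number"},"z":{"type":"number"},"roll":{"type":"number"}}}}},"required":["moves"]}

```bash
mkdir -p pics; cat > h.py <<'E'
import numpy as np, cv2
from bench import ctrl
def snap(n,f):
    c=ctrl.camera(n); cv2.imwrite(f'pics/{f}.png',c['img'][:,:,::-1]); np.save(f'pics/{f}.npy',{k:c[k] for k in c},allow_pickle=True); return c
def load(f): return np.load(f'pics/{f}.npy',allow_pickle=True).item()
def ray(c,u,v,z):
    T=np.array(c['world_from_camera']); d=T[:3,:3]@np.array([(u-c['cx'])/c['fx'],-(v-c['cy'])/c['fy'],-1]); o=T[:3,3]
    return o+d*(z-o[2])/d[2]
def proj(c,p):
    T=np.array(c['world_from_camera']); q=T[:3,:3].T@(np.array(p)-T[:3,3]); return c['cx']+c['fx']*q[0]/-q[2], c['cy']-c['fy']*q[1]/-q[2]
E
python3 - <<'E'
from h import *
for n in('top','side'):
    c=snap(n,n+'0'); print(n,{k:c[k] for k in c if k!='img'})
o=ctrl.get_obs();print(o)
a=[cv2.imread(f'pics/{n}0.png') for n in('top','side')]
E
```

```text
top {'fx': 489.4455264921911, 'fy': 489.4455264921911, 'cx': 273.90486251130744, 'cy': 209.08956718667227, 'world_from_camera': array([[ 2.89151026e-02,  9.96179640e-01, -8.24017109e-02,
         4.29050903e-01],
       [-9.99577724e-01,  2.90540243e-02,  4.87065001e-04,
        -1.62062040e-02],
       [ 2.87930555e-03,  8.23528311e-02,  9.96599077e-01,
         1.12614112e+00],
       [ 0.00000000e+00,  0.00000000e+00,  0.00000000e+00,
         1.00000000e+00]])}
side {'fx': 501.0803024912024, 'fy': 501.0803024912024, 'cx': 282.49953255193464, 'cy': 219.02264385885735, 'world_from_camera': array([[-0.99738633,  0.03301358, -0.06426982,  0.43261856],
       [-0.07133813, -0.59106026,  0.80346664,  0.92738945],
       [-0.01146203,  0.80595153,  0.59187055,  0.73492228],
       [ 0.        ,  0.        ,  0.        ,  1.        ]])}
{'time_s': 0.1, 'q': array([ 1.13773412e+00,  1.81481028e-01,  1.60785199e+00, -2.32892482e-05,
        1.35381424e+00, -2.06299824e-01]), 'dq': array([-0.00021704, -0.00191573, -0.00578573,  0.00046595,  0.00120569,
       -0.00019182]), 'joint_efforts': array([ 1.08365130e-04, -4.45875120e+01, -3.52236986e+01, -3.69868858e-04,
        4.18540119e-03, -2.47587883e-05]), 'eef_pos': array([0.12916967, 0.56008764, 0.40389308]), 'eef_rot': array([ 3.59217493e-04,  7.82565757e-01,  6.22567452e-01, -6.89414715e-04]), 'wrist_force': array([ 0.30095354,  0.08959005, -0.36334844]), 'torque': array([ 0.02557956, -0.00070222, -0.01844063]), 'opening': 1.0050284400402343}
```

View pics/top0.png

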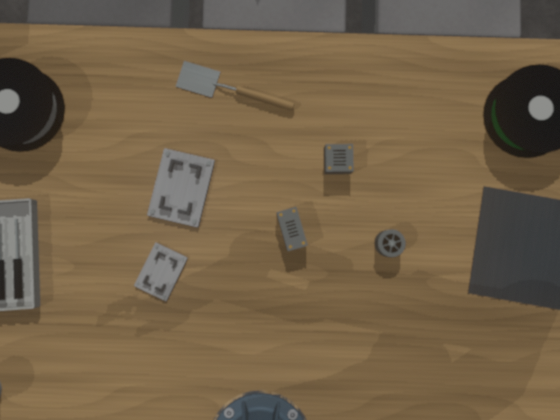

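View pics/side0.png

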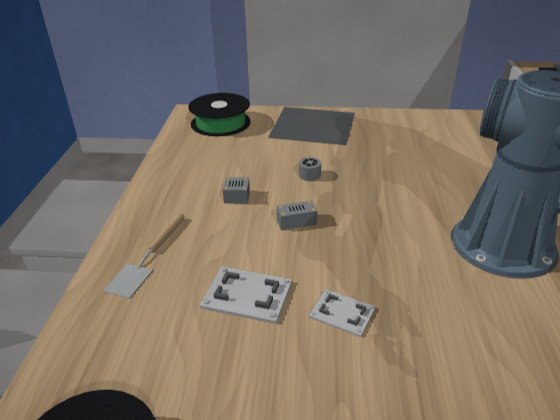

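Top view: the large nest is at about (181,188) and the small one at (161,271). The oblong shell is at (291,229), the square box at (339,158) and the round box at (390,242). The side view agrees.

```bash
python3 - <<'E'
from h import *
i=cv2.imread('pics/top0.png')
a=cv2.resize(i[145:235,140:222],None,fx=6,fy=6,interpolation=cv2.INTER_CUBIC)
b=cv2.resize(i[200:275,268:313],None,fx=6,fy=6,interpolation=cv2.INTER_CUBIC)
o=np.zeros((540,800,3),np.uint8);o[:a.shape[0],:a.shape[1]]=a;o[:b.shape[0],500:500+b.shape[1]]=b
for k in range(0,800,60): cv2.line(o,(k,0),(k,6),(0,255,255),1)
for k in range(0,540,60): cv2.line(o,(0,k),(6,k),(0,255,255),1)
cv2.imwrite('pics/c1.png',o)
c=load('top0')
for u,v in((181,188),(291,226)): print(ray(c,u,v,.02))
E
```

```text
[0.56246199 0.19587295 0.02      ]
[ 0.48328016 -0.05650027  0.02      ]
```

View pics/c1.png

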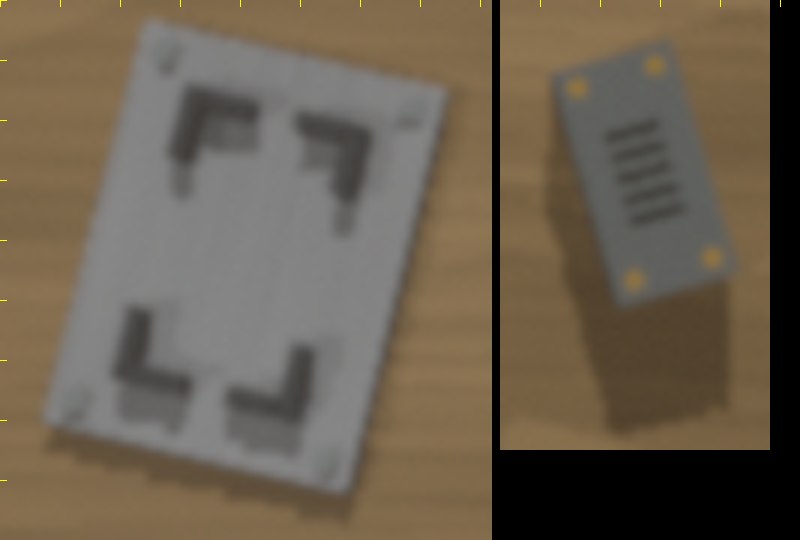

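Plate corners in the crop are (146,20), (447,92), (349,494), (43,420). Shell top corners are (552,75), (672,42), (737,272), (618,305). I'll fit the known rectangles to these and overlay them on the side view as a check.

```bash
cat >> h.py <<'E'
def fit(P,L,W):  # P: 4 pts world xy; order gives edges; returns centre,yaw of long axis
    P=np.array(P)[:,:2]; e=[np.linalg.norm(P[(k+1)%4]-P[k]) for k in range(4)]
    d=(P[3]-P[0])+(P[2]-P[1]); return P.mean(0),np.arctan2(d[1],d[0]),np.round(e,4)
def box(c,im,ctr,yaw,L,W,z,s=1,off=(0,0)):
    R=np.array([[np.cos(yaw),-np.sin(yaw)],[np.sin(yaw),np.cos(yaw)]])
    q=[(np.array(proj(c,[*(R@[a*L/2,b*W/2]+ctr),z]))-off)*s for a,b in((1,1),(1,-1),(-1,-1),(-1,1))]
    cv2.polylines(im,[np.int32(np.round(q))],True,(0,255,0),1)
E
python3 - <<'E'
from h import *
c=load('top0')
f=lambda x,y,ox,oy,x0:((x-x0+.5)/6-.5+ox,(y+.5)/6-.5+oy)
N=[ray(c,*f(x,y,140,145,0),.010) for x,y in((146,20),(447,92),(349,494),(43,420))]
S=[ray(c,*f(x,y,268,200,500),.042) for x,y in((552,75),(672,42),(737,272),(618,305))]
n=fit(N,0,0);s=fit(S,0,0);print('nest',n,np.degrees(n[1]));print('shell',s,np.degrees(s[1]))
o=ctrl.get_obs();from scipy.spatial.transform import Rotation as R
w,x,y,z=o['eef_rot'];M=R.from_quat([x,y,z,w]).as_matrix();print(M.round(3),np.degrees(np.arctan2(M[1,0],M[0,0])))
c=load('side0');im=cv2.imread('pics/side0.png')
k=4;cr=cv2.resize(im[195:330,195:330],None,fx=k,fy=k,interpolation=cv2.INTER_CUBIC)
for (a,L,W,z) in((n,.16,.12,.01),(s,.09,.046,.042),(n,.1,.056,.022),(s,.09,.046,0)): box(c,cr,a[0],a[1],L,W,z,k,(195,195))
cv2.imwrite('pics/c2.png',cr)
E
```

```text
nest (array([0.56563723, 0.19868043]), np.float64(2.9415770841694013), array([0.1195, 0.1587, 0.1202, 0.1586])) 168.53995203530562
shell (array([ 0.47684505, -0.05738133]), np.float64(-2.8380082785498324), array([0.0461, 0.0882, 0.0455, 0.0883])) -162.60589658409353
[[ 0.225  0.974 -0.001]
 [ 0.974 -0.225 -0.001]
 [-0.002 -0.    -1.   ]] 77.00777401152607
```

View pics/c2.png

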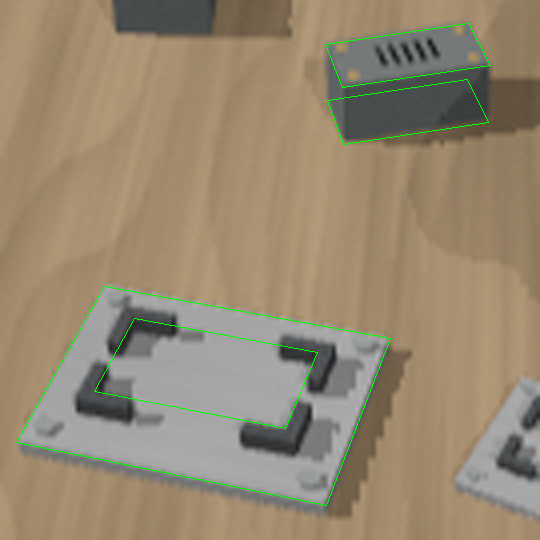

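Fits agree: edges are within 2 mm of the given sizes, and the side overlay sits on both parts. The move is tool x −52.3 cm, y +47.8 cm, then roll −30.4°.

Emit:
move_arm([
  {"gripper": 100,"x": -3.7,"y": 3.4},
  {"x": -3.7,"y": 3.4},
  {"x": -3.7,"y": 3.4},
  {"x": -3.7,"y": 3.4},
  {"x": -3.7,"y": 3.4},
])

```text
validation failed for argument at $.mo...
```

Emit:
move_arm([
  {"x": -3.7,"y": 3.4},
  {"x": -3.7,"y": 3.4},
  {"x": -3.7,"y": 3.4},
  {"x": -3.7,"y": 3.4},
  {"x": -3.7,"y": 3.4},
])

```text
validation failed for argument at $.mo...
```

Emit:
move_arm([
  {"x": -3.7,"y": 3.4},
  {"x": -3.7,"y": 3.4},
  {"x": -3.7,"y": 3.4},
  {"x": -3.7,"y": 3.4},
  {"z": 3},
])

```text
validation failed for argument at $.mo...
```

Emit:
move_arm([
  {"roll": -10,"z": 3},
  {"roll": -10,"z": 3},
  {"roll": -10,"z": 3},
  {"z": 2},
  {"z": 0},
])

```text
validation failed for argument at $.mo...
```

```bash
cat >> h.py <<'E'
def rel(p,yaw):
    from scipy.spatial.transform import Rotation as R
    o=ctrl.get_obs();w,x,y,z=o['eef_rot'];M=R.from_quat([x,y,z,w]).as_matrix()
    cur=np.degrees(np.arctan2(M[1,0],M[0,0]))
    print('t',o['time_s'],'pos',o['eef_pos'].round(4),'yaw',cur.round(2),'tz',M[:,2].round(4),'F',o['wrist_force'].round(1),'open',round(o['opening'],3))
    print('shift cm',(M.T@(np.array(p)-o['eef_pos'])*100).round(2),'roll',round(cur-yaw,2))
E
python3 - <<'E'
from h import *
rel([.4768,-.0574,.181],107.4)
c=snap('side','s1'); im=cv2.imread('pics/s1.png'); cv2.imwrite('pics/s1c.png',cv2.resize(im[100:300,180:400],None,fx=3,fy=3,interpolation=cv2.INTER_CUBIC))
E
```

```text
t 0.1 pos [0.1292 0.5601 0.4039] yaw 77.01 tz [-6.0e-04 -1.4e-03 -1.0e+00] F [ 0.3  0.1 -0.4] open 1.005
shift cm [-52.32  47.76  22.36] roll -30.39
```

View pics/s1c.png

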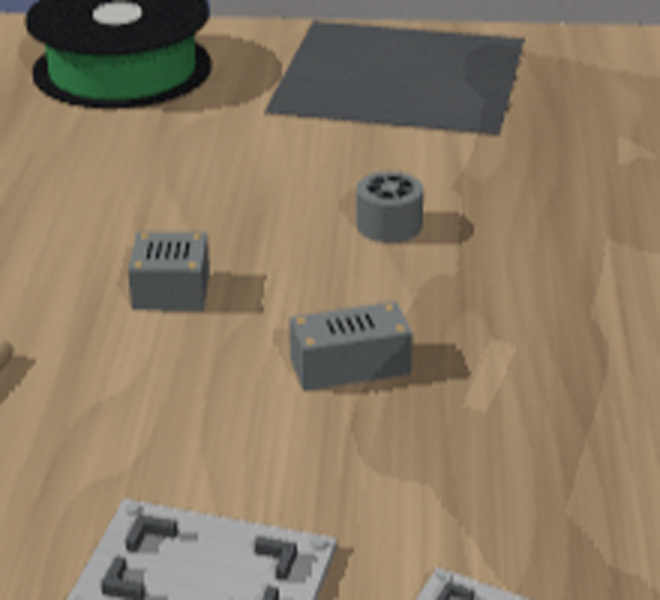

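The calls were refused because every row needs all the fields, so nothing has moved; the picture shows the scene unchanged. I'll send full rows.

Emit:
move_arm([
  {"gripper": 100,"x": -3.7,"y": 3.4,"z": 0,"roll": 0},
  {"gripper": 100,"x": -3.7,"y": 3.4,"z": 0,"roll": 0},
  {"gripper": 100,"x": -3.7,"y": 3.4,"z": 0,"roll": 0},
  {"gripper": 100,"x": -3.7,"y": 3.4,"z": 0,"roll": 0},
  {"gripper": 100,"x": -3.7,"y": 3.4,"z": 0,"roll": 0},
])

```text
time_s: 0.78
eef_pos: [0.2537, 0.3404, 0.4046]
eef_rot: [0.0, 0.782, 0.623, 0.0]
wrist_force: [0.9, 0.0, -0.4]
opening: 1.001
```

Emit:
move_arm([
  {"gripper": 100,"x": -3.7,"y": 3.4,"z": 0,"roll": 0},
  {"gripper": 100,"x": -3.7,"y": 3.4,"z": 0,"roll": 0},
  {"gripper": 100,"x": -3.7,"y": 3.4,"z": 0,"roll": 0},
  {"gripper": 100,"x": -3.7,"y": 3.4,"z": 0,"roll": 0},
  {"gripper": 100,"x": -3.7,"y": 3.4,"z": 0,"roll": 0},
])

```text
time_s: 1.4
eef_pos: [0.3778, 0.1218, 0.4048]
eef_rot: [0.0, 0.783, 0.623, 0.0]
wrist_force: [1.0, 1.4, -0.8]
opening: 0.998
```

Emit:
move_arm([
  {"gripper": 100,"x": -3.7,"y": 3.4,"z": 0,"roll": 0},
  {"gripper": 100,"x": -3.7,"y": 3.4,"z": 0,"roll": 0},
  {"gripper": 100,"x": -3.7,"y": 3.4,"z": 0,"roll": 0},
  {"gripper": 100,"x": -3.7,"y": 3.4,"z": 0,"roll": 0},
  {"gripper": 100,"x": 0,"y": 0,"z": 3,"roll": 0},
])

```text
time_s: 2.02
eef_pos: [0.4787, -0.0547, 0.3763]
eef_rot: [0.003, 0.784, 0.621, 0.001]
wrist_force: [-0.3, -0.3, -0.7]
opening: 0.999
```

Emit:
move_arm([
  {"gripper": 100,"x": 0,"y": 0,"z": 3,"roll": -10},
  {"gripper": 100,"x": 0,"y": 0,"z": 3,"roll": -10},
  {"gripper": 100,"x": 0,"y": 0,"z": 3,"roll": -10},
  {"gripper": 100,"x": 0,"y": 0,"z": 2,"roll": 0},
  {"gripper": 100,"x": 0,"y": 0,"z": 0,"roll": 0},
])

```text
time_s: 2.65
eef_pos: [0.4757, -0.0512, 0.263]
eef_rot: [-0.002, 0.595, 0.804, -0.001]
wrist_force: [-0.1, 0.2, 1.0]
opening: 1.0
```

```bash
python3 - <<'E'
from h import *
c=snap('side','s2'); im=cv2.imread('pics/s2.png'); cv2.imwrite('pics/s2c.png',cv2.resize(im[100:300,180:400],None,fx=3,fy=3,interpolation=cv2.INTER_CUBIC))
rel([.4768,-.0574,.181],107.4)
E
```

```text
t 2.7 pos [ 0.4764 -0.0514  0.2643] yaw 106.99 tz [-1.7e-03  6.0e-04 -1.0e+00] F [0.4 0.3 0.5] open 1.0
shift cm [-0.6  -0.12  8.33] roll -0.41
```

View pics/s2c.png

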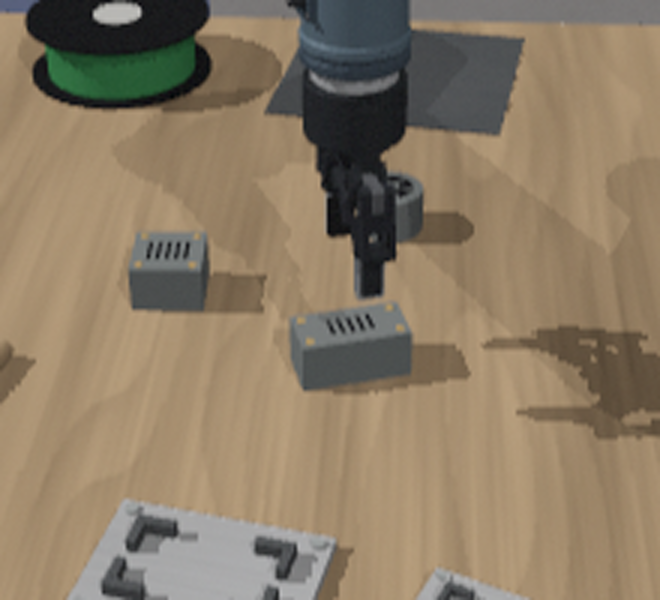

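The fingers hang over the shell with the jaw line across its width, and the other boxes are well clear. I'll centre, descend and grip.

Emit:
move_arm([
  {"gripper": 100,"x": -0.6,"y": -0.1,"z": 0,"roll": -0.4},
  {"gripper": 100,"x": 0,"y": 0,"z": 3,"roll": 0},
  {"gripper": 100,"x": 0,"y": 0,"z": 3,"roll": 0},
  {"gripper": 100,"x": 0,"y": 0,"z": 2.3,"roll": 0},
  {"gripper": 100,"x": 0,"y": 0,"z": 0,"roll": 0},
])

```text
time_s: 3.32
eef_pos: [0.4771, -0.0577, 0.1812]
eef_rot: [-0.001, 0.592, 0.806, -0.0]
wrist_force: [-0.4, 0.7, -0.4]
opening: 1.003
```

Emit:
move_arm([
  {"gripper": 30,"x": 0,"y": 0,"z": 0,"roll": 0},
  {"gripper": 30,"x": 0,"y": 0,"z": 0,"roll": 0},
  {"gripper": 30,"x": 0,"y": 0,"z": 0,"roll": 0},
  {"gripper": 30,"x": 0,"y": 0,"z": 0,"roll": 0},
  {"gripper": 30,"x": 0,"y": 0,"z": 0,"roll": 0},
])

```text
time_s: 3.95
eef_pos: [0.4783, -0.0579, 0.1832]
eef_rot: [0.001, 0.592, 0.806, 0.0]
wrist_force: [-1.5, -0.8, 6.8]
opening: 0.53
```

```bash
python3 - <<'E'
from h import *
rel([.4768,-.0574,.181],107.4)
E
```

```text
t 3.95 pos [ 0.4783 -0.0579  0.1832] yaw 107.42 tz [ 0.0027 -0.0012 -1.    ] F [-1.5 -0.8  6.8] open 0.53
shift cm [ 0.09 -0.13  0.22] roll 0.02
```

Opening 0.53 is about 45 mm, so the shell is held. I'll lift and look.

Emit:
move_arm([
  {"gripper": 30,"x": 0,"y": 0,"z": -1,"roll": 0},
  {"gripper": 30,"x": 0,"y": 0,"z": -2,"roll": 0},
  {"gripper": 30,"x": 0,"y": 0,"z": -3,"roll": 0},
  {"gripper": 30,"x": 0,"y": 0,"z": -3,"roll": 0},
  {"gripper": 30,"x": 0,"y": 0,"z": 0,"roll": 0},
])

```text
time_s: 4.58
eef_pos: [0.4785, -0.0578, 0.2747]
eef_rot: [0.003, 0.592, 0.806, 0.001]
wrist_force: [0.2, -0.6, -1.6]
opening: 0.53
```

```bash
python3 - <<'E'
from h import *
rel([.5656,.1987,.28],78.54)
E
```

```text
t 4.575 pos [ 0.4785 -0.0578  0.2747] yaw 107.42 tz [ 0.0056 -0.0021 -1.    ] F [ 0.2 -0.6 -1.6] open 0.53
shift cm [21.86 15.99 -0.54] roll 28.88
```

Emit:
move_arm([
  {"gripper": 30,"x": 3.1,"y": 2.3,"z": 0,"roll": 0},
  {"gripper": 30,"x": 3.1,"y": 2.3,"z": 0,"roll": 0},
  {"gripper": 30,"x": 3.1,"y": 2.3,"z": 0,"roll": 0},
  {"gripper": 30,"x": 3.1,"y": 2.3,"z": 0,"roll": 0},
  {"gripper": 30,"x": 3.1,"y": 2.3,"z": 0,"roll": 0},
])

```text
time_s: 5.2
eef_pos: [0.5405, 0.126, 0.2706]
eef_rot: [-0.001, 0.592, 0.806, -0.001]
wrist_force: [0.5, -1.5, -1.2]
opening: 0.531
```

Emit:
move_arm([
  {"gripper": 30,"x": 3.1,"y": 2.3,"z": 0,"roll": 0},
  {"gripper": 30,"x": 3.1,"y": 2.3,"z": 0,"roll": 0},
  {"gripper": 30,"x": 0,"y": 0,"z": 0,"roll": 9.6},
  {"gripper": 30,"x": 0,"y": 0,"z": 0,"roll": 9.6},
  {"gripper": 30,"x": 0,"y": 0,"z": 0,"roll": 9.6},
])

```text
time_s: 5.82
eef_pos: [0.5655, 0.1979, 0.2703]
eef_rot: [-0.001, 0.775, 0.631, -0.001]
wrist_force: [-1.1, -0.6, -1.1]
opening: 0.527
```

Emit:
move_arm([
  {"gripper": 30,"x": 0,"y": 0,"z": 2,"roll": 0},
  {"gripper": 30,"x": 0,"y": 0,"z": 0,"roll": 0},
])

```text
time_s: 6.08
eef_pos: [0.5646, 0.1974, 0.2483]
eef_rot: [-0.002, 0.773, 0.635, -0.003]
wrist_force: [-0.9, -1.2, -1.2]
opening: 0.531
```

```bash
python3 - <<'E'
from h import *
c=snap('side','s3'); d=snap('top','t3'); 
a=cv2.resize(cv2.imread('pics/s3.png')[190:340,180:330],None,fx=2.6,fy=2.6,interpolation=cv2.INTER_CUBIC)
b=cv2.resize(cv2.imread('pics/t3.png')[130:280,120:270],None,fx=2.6,fy=2.6,interpolation=cv2.INTER_CUBIC)
cv2.imwrite('pics/s3c.png',np.hstack([a,b]))
rel([.5656,.1987,.193],78.54)
E
```

```text
t 6.175 pos [0.5656 0.1976 0.2504] yaw 78.72 tz [-2.4e-03 -4.0e-04 -1.0e+00] F [ 0.   0.5 -0.5] open 0.532
shift cm [ 0.11 -0.01  5.74] roll 0.18
```

View pics/s3c.png

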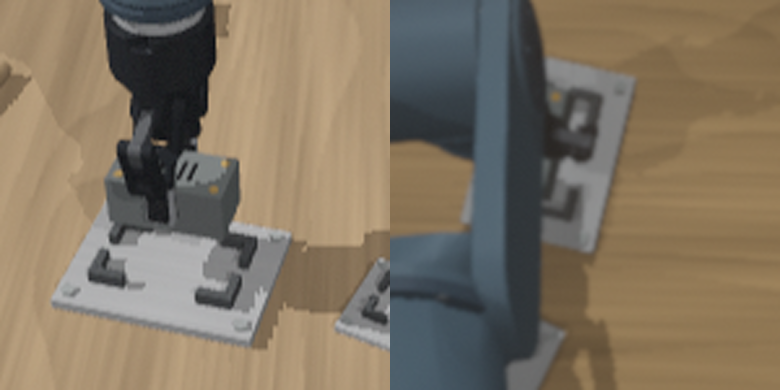

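The shell is held level above the large nest. I'll overlay the predicted shell outline to check how it sits in the hand.

```bash
python3 - <<'E'
from h import *
c=load('s3');k=6;o=(185,225)
cr=cv2.resize(cv2.imread('pics/s3.png')[225:325,185:300],None,fx=k,fy=k,interpolation=cv2.INTER_CUBIC)
y=np.radians(-11.3)
for z in(.069,.111): box(c,cr,np.array([.5655,.1976]),y,.09,.046,z,k,o)
cv2.imwrite('pics/s3d.png',cr)
E
```

```text
(no output)
```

View pics/s3d.png

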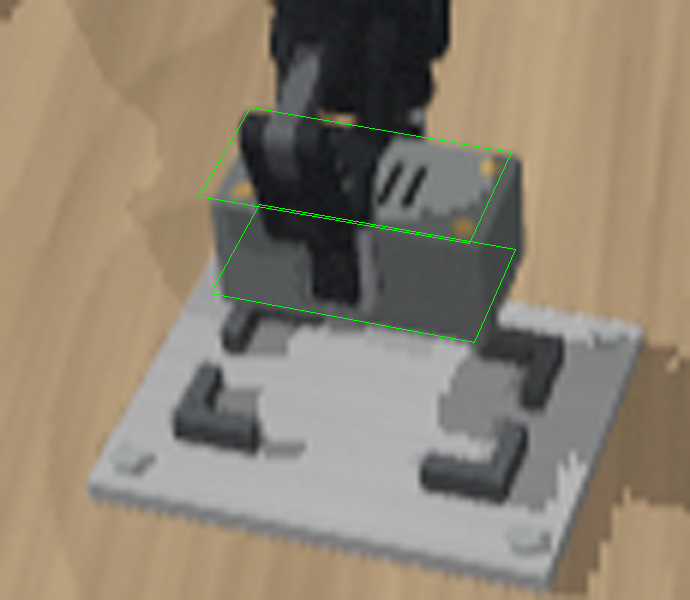

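The vertical match is good, but the shell sits about 2–3 mm toward −x along its length compared with the prediction. I'll correct part of that (+1.5 mm tool y), lower to just above the rails, and re-check.

Emit:
move_arm([
  {"gripper": 30,"x": 0.1,"y": 0.2,"z": 1.5,"roll": 0.2},
  {"gripper": 30,"x": 0,"y": 0,"z": 1.5,"roll": 0},
  {"gripper": 30,"x": 0,"y": 0,"z": 0.3,"roll": 0},
  {"gripper": 30,"x": 0,"y": 0,"z": 0,"roll": 0},
  {"gripper": 30,"x": 0,"y": 0,"z": 0,"roll": 0},
])

```text
time_s: 6.8
eef_pos: [0.5685, 0.1984, 0.2191]
eef_rot: [0.0, 0.775, 0.632, 0.0]
wrist_force: [0.6, -0.3, -0.8]
opening: 0.527
```

```bash
python3 - <<'E'
from h import *
rel([.5672,.1987,.193],78.54)
c=snap('side','s4');k=6;o=(185,225)
rel([.5672,.1987,.193],78.54)
cr=cv2.resize(cv2.imread('pics/s4.png')[225:325,185:300],None,fx=k,fy=k,interpolation=cv2.INTER_CUBIC)
y=np.radians(-11.46);zb=ctrl.get_obs()['eef_pos'][2]-.182
for z in(zb,zb+.042): box(c,cr,np.array([.5656,.1987]),y,.09,.046,z,k,o)
box(c,cr,np.array([.5656,.1987]),y,.16,.12,.01,k,o)
cv2.imwrite('pics/s4d.png',cr)
E
```

```text
t 6.8 pos [0.5685 0.1984 0.2191] yaw 78.41 tz [ 8.e-04  1.e-04 -1.e+00] F [ 0.6 -0.3 -0.8] open 0.527
shift cm [ 0.01 -0.14  2.61] roll -0.13
t 6.85 pos [0.5685 0.1984 0.2192] yaw 78.41 tz [ 1.e-03  1.e-04 -1.e+00] F [ 0.1 -0.1 -1. ] open 0.532
shift cm [ 0.01 -0.14  2.62] roll -0.13
```

View pics/s4d.png

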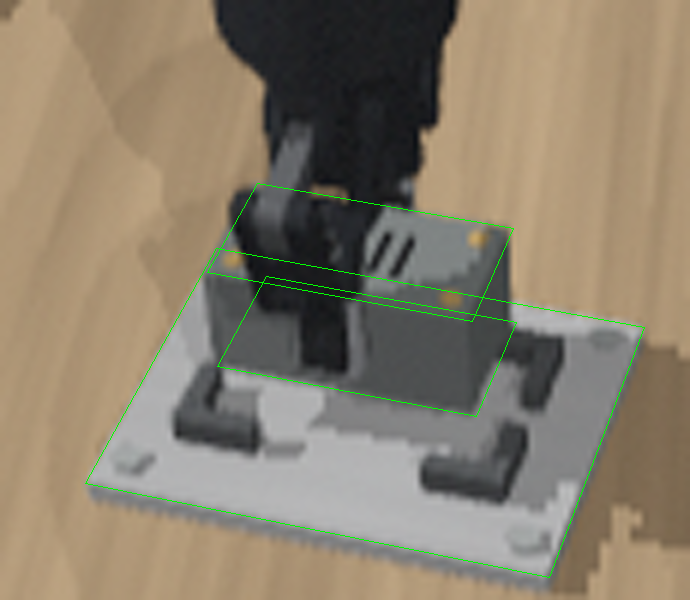

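The shell outline now matches the nest-centred box within about 1 mm. I'll lower gently and watch for contact.

Emit:
move_arm([
  {"gripper": 30,"x": 0,"y": 0,"z": 0.8,"roll": 0},
  {"gripper": 30,"x": 0,"y": 0,"z": 0.8,"roll": 0},
  {"gripper": 30,"x": 0,"y": 0,"z": 0.5,"roll": 0},
  {"gripper": 30,"x": 0,"y": 0,"z": 0.1,"roll": 0},
  {"gripper": 30,"x": 0,"y": 0,"z": 0,"roll": 0},
])

```text
time_s: 7.48
eef_pos: [0.5683, 0.1983, 0.1966]
eef_rot: [-0.0, 0.775, 0.632, -0.0]
wrist_force: [-0.2, -0.5, -0.7]
opening: 0.53
```

Emit:
move_arm([
  {"gripper": 30,"x": 0,"y": 0,"z": 0.2,"roll": 0},
  {"gripper": 30,"x": 0,"y": 0,"z": 0,"roll": 0},
])

```text
time_s: 7.72
eef_pos: [0.5683, 0.1983, 0.1947]
eef_rot: [0.0, 0.775, 0.632, 0.0]
wrist_force: [0.8, 0.1, -2.1]
opening: 0.53
```

Emit:
move_arm([
  {"gripper": 30,"x": 0,"y": 0,"z": 0.1,"roll": 0},
  {"gripper": 30,"x": 0,"y": 0,"z": 0,"roll": 0},
])

```text
time_s: 7.98
eef_pos: [0.5683, 0.1983, 0.1937]
eef_rot: [-0.0, 0.775, 0.632, -0.0]
wrist_force: [-0.5, 0.4, -1.0]
opening: 0.533
```

Emit:
move_arm([
  {"gripper": 30,"x": 0,"y": 0,"z": 0.1,"roll": 0},
  {"gripper": 30,"x": 0,"y": 0,"z": 0,"roll": 0},
])

```text
time_s: 8.22
eef_pos: [0.5684, 0.1984, 0.1933]
eef_rot: [0.0, 0.775, 0.632, 0.0]
wrist_force: [-2.9, -1.1, 5.5]
opening: 0.531
```

Contact shows as 5.5 N upward with the shell on the floor. I'll release and back off.

Emit:
move_arm([
  {"gripper": 80,"x": 0,"y": 0,"z": 0,"roll": 0},
  {"gripper": 80,"x": 0,"y": 0,"z": 0,"roll": 0},
  {"gripper": 80,"x": 0,"y": 0,"z": 0,"roll": 0},
  {"gripper": 80,"x": 0,"y": 0,"z": 0,"roll": 0},
])

```text
time_s: 8.72
eef_pos: [0.5683, 0.1983, 0.1926]
eef_rot: [-0.0, 0.775, 0.632, -0.0]
wrist_force: [-0.4, 0.4, -0.9]
opening: 0.799
```

Emit:
move_arm([
  {"gripper": 80,"x": 0,"y": 0,"z": -1,"roll": 0},
  {"gripper": 80,"x": 0,"y": 0,"z": -2,"roll": 0},
  {"gripper": 80,"x": 0,"y": 0,"z": -5,"roll": 0},
  {"gripper": 80,"x": 0,"y": 0,"z": -5,"roll": 0},
  {"gripper": 80,"x": 0,"y": 0,"z": 0,"roll": 0},
])

```text
time_s: 9.35
eef_pos: [0.5702, 0.1987, 0.33]
eef_rot: [0.003, 0.775, 0.632, 0.005]
wrist_force: [0.6, -0.1, -0.1]
opening: 0.798
```

Emit:
move_arm([
  {"gripper": 80,"x": -5,"y": 0,"z": 0,"roll": 0},
  {"gripper": 80,"x": -5,"y": 0,"z": 0,"roll": 0},
  {"gripper": 80,"x": -5,"y": 0,"z": 0,"roll": 0},
  {"gripper": 80,"x": -5,"y": 0,"z": 0,"roll": 0},
  {"gripper": 80,"x": -5,"y": 0,"z": 0,"roll": 0},
])

```text
time_s: 9.98
eef_pos: [0.5173, -0.048, 0.3231]
eef_rot: [0.0, 0.775, 0.632, 0.0]
wrist_force: [0.2, -1.1, -0.0]
opening: 0.8
```

Emit:
move_arm([
  {"gripper": 80,"x": -5,"y": 0,"z": 0,"roll": 0},
  {"gripper": 80,"x": 0,"y": 0,"z": 0,"roll": 0},
])

```text
time_s: 10.22
eef_pos: [0.5074, -0.0984, 0.3231]
eef_rot: [0.0, 0.776, 0.63, -0.0]
wrist_force: [-0.1, 0.6, -0.2]
opening: 0.799
```

```bash
python3 - <<'E'
from h import *
c=snap('side','s5');d=snap('top','t5');y=np.radians(-11.46);n=np.array([.5656,.1987])
a=cv2.resize(cv2.imread('pics/s5.png')[230:330,190:300],None,fx=3.6,fy=3.6,interpolation=cv2.INTER_CUBIC)
b=cv2.resize(cv2.imread('pics/t5.png')[140:240,130:240],None,fx=3.6,fy=3.6,interpolation=cv2.INTER_CUBIC)
for C,im,o in((c,a,(190,230)),(d,b,(130,140))):
    for z in(.052,): box(C,im,n,y,.09,.046,z,3.6,o)
cv2.imwrite('pics/f5.png',np.hstack([a,b])); rel([0,0,0],0)
E
```

```text
t 10.325 pos [ 0.5078 -0.0957  0.3228] yaw 78.32 tz [ 0.e+00  5.e-04 -1.e+00] F [-0.3 -0.6  0.2] open 0.8
shift cm [ -0.93 -51.66  32.29] roll 78.32
```

View pics/f5.png

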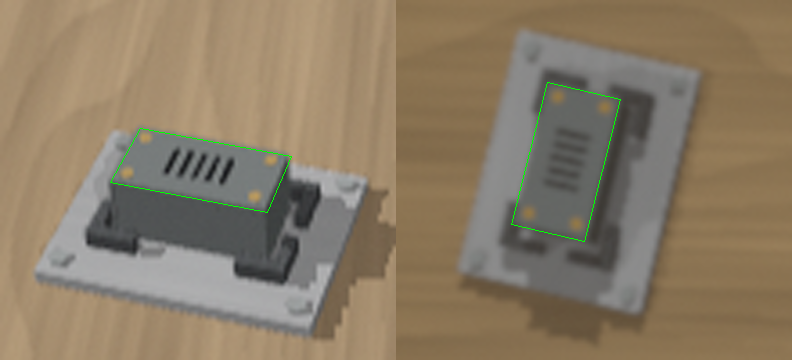

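Both views show the shell top matching the expected outline (centred, square, 52 mm high) between the four rails, with the arm clear. I'm handing in.

```bash
python3 -c "
from bench import ctrl
print(ctrl.hand_in())"
```

```text
the job is handed in; nothing more can be done
None
```

The oblong shell is in the pocket of the larger nest, top side up, released, and the job is handed in. The clock read about 10.3 s of the allowed 38 s.

- **Placing:** I gripped the shell across its 46 mm width and carried it over. I lowered it until it touched the pocket floor at about 5.5 N, then let go and moved the arm clear.
- **Last checks:** After release, the top and side views both showed the shell's top matching the expected outline to within about 1 mm. That means centred, square between the rails, and at the height for sitting flat. The wrist force was near zero.
- **Disagreements:** In the hand, the shell sat about 2–3 mm off along its length from where I expected. I corrected for that before lowering, and the next overlay agreed. My first four move calls were refused because rows were missing fields, and nothing moved.
- **Not checked at the end:** The square and round boxes were never approached or touched, but I did not measure them again before handing in.

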